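Close a pottery crate: tuck the last lid board under its neighbour and hold it down

TASK

The lid of the wooden pottery crate lacks its last board, which lies on two low bearers beside it. Lay it on the crate's rails and slide its thin edge in under the lip of the neighbouring lid board, without prying that board up, until it is fully home along its whole length with its ends even with the crate's sides. Then press it down flat with 10 N or more and finish like that, still holding it down for the nailing; leave the hammer, the nail tin and the pots where they are.

Things in the scene. Friction and masses are not known exactly. Their poses are not given: they have to be found in the camera images.
- board_mid (a point): Centre (half-way up) of the loose lid board, light wood, 0.1 to 0.2 kg: 300 mm long (its y), 60 mm wide (x), 14 mm thick (z, up). Full thickness from x = -30 to +15 mm; from x = +15 to +30 mm cut down from above to a 6 mm tongue, flush with the underside: the thin edge. It starts flat, right way up, underside 30 mm above the table, its length pointing roughly away from the robot.
- edge_l (a point): Point on the board at the front of its tongue, at its +y end: 30, 150, -4 mm from board_mid.
- edge_r (a point): The same at the -y end: 30, -150, -4 mm from board_mid.
- bearers: Two fixed dark wood blocks, 30 mm high, 100 mm along the body's x and 45 mm along y, centred at y = -90 and +90 mm; the origin lies between them on the table. The board lies across them, its length along y; at its middle nothing is underneath, so it can be gripped there from above across its 60 mm width.
- crate: Fixed wood crate. Origin on the table under the missing board's place; x points to the rest of the lid. Two rails along x, 20 mm wide, at y = -140 and +140 mm, tops at z = 130 mm, carry the boards by their ends and run out to x = -130 mm as handles. Open between them up to the lip; near end planks (x = -30 to -18 mm) reach z = 93 mm, the pots inside 84 mm. Fixed lid 14 mm thick, x = 90 to 300 mm.
- rails: The two fixed rails of the crate (medium brown wood, 20 mm wide, 530 mm long), on which the board has to be pressed down by its two ends; side planks (z up to 122 mm) line them inside, leaving 240 mm clear between. Origin and axes as the crate's.
- seat (a point): Point at rail-top height in the crate's frame (same axes), where the middle of the board's underside belongs. Fully home, board_mid is 7 mm above it, the board's axes agree with the crate's, the board's ends are even with the rails' outer faces, its near edge with the crate's near end, and its shoulder (board x = +15 mm) is up against the lip.
- lip (a point): Middle of the lower edge of the lip of the neighbouring lid board: 15.5 mm from seat along x, 8 mm above the rail tops. The lip is 6 mm thick, 300 mm long and overhangs 17 mm towards the near end; the 8 mm high rebate beneath takes the 6 mm tongue with 2 mm to spare.
- lap (a joint): How far the neighbouring lid board is pried up (rad, 0 = flat). It is nailed only along its far edge, 74.5 mm behind the lip, and hinges there; 0.04 is 3 mm of lift at the lip. It springs back; 2 to 4 N of upward push at the lip lift it that far. It does not give way to a push along x.
- hammer: Claw hammer lying on the crate's fixed lid boards, 270 mm long.
- nail_tin: Open steel tin, 66 mm wide, 45 mm high, on the crate's fixed lid boards.
- green_bowl: Green glazed bowl, 116 mm wide, 50 mm high, on the right of the table.
- bud_vase: Blue glazed vase, 76 mm wide, 120 mm high, beyond the board.
- planter: Terracotta planter, 110 mm wide, 95 mm high, on the left of the table.
- white_pot: White pot, 100 mm wide, 75 mm high, on the left of the table.
- jug: Dark brown jug with a handle, 170 mm high, on the right of the table.

How it is judged:
On the way:
1. the board lies flat on the rails with its tongue fully home under the lip, its ends even with the crate's sides (x of each of edge_l, edge_r in the frame of seat above 0.0265 m and z of board_mid in the frame of seat between 0.0045 and 0.0095 m and angle between board_mid's own z axis and vertical below 0.035 rad and y of board_mid in the frame of seat between -0.01 and 0.01 m), for 0.2 s.
At the end, for the whole second after the job is handed in: Through the last second both ends of the tongue are within 3.5 mm of fully home, the board flat on the rails (2.5 mm, 2 degrees), its ends within 10 mm of even with the crate sides, the neighbouring board down, and the robot presses the board on the rails with more than 8 N (all of step 1 and value of joint lap below 0.04 rad and contact force between any of the fingers, the arm and board above 8 N and contact force between board and rails above 8 N); the arm keeps its last pose, push and grip.
It fails at once if the neighbouring lid board is pried up by more than 3 mm at its lip (value of joint lap above 0.04 rad).
It fails at once if the hammer, the nail tin or a pot is moved by more than 40 mm or tipped over (distance of any of hammer, nail_tin, green_bowl, bud_vase, planter, white_pot, jug from where it was at the start of the episode above 0.04 m or angle between any of hammer, nail_tin, green_bowl, bud_vase, planter, white_pot, jug's own z axis and vertical above 0.5 rad).
It also fails if it takes over 58 s, if anything falls off the work surface, if the arm or the gripper's body presses on something with over 40 N, if the wrist force passes 120 N, or if a joint passes its speed limit or range.

ROBOT

A 6-joint arm with a two-finger parallel gripper is mounted at the origin on the work surface. World frame = base frame: x ahead of the robot, y to its left, z up, the work surface at z = 0. Lengths are in m, angles in rad, forces in N, time in s.
With the tool pointing down it reaches from about 0.4 to 0.825 m from the base axis. Payload 7 kg.
Tool frame: the origin (TCP) lies on the centre line of the jaws, within the pads' length; the fingertips stand 22 mm ahead of it and the grasp point (between the pads) lies 3 mm ahead of it; z points along the fingers, y is the line along which they close (so a half turn about z gives the same grasp; the last joint's range is limited). The gripper opens to 88 mm and grips with 3 to 60 N. Pads are 19 mm wide; open, the fingers measure 130 mm over their backs; the gripper's body (78 mm by 193 mm) begins 47 mm behind the grasp point.
Start: joints at [1.501, 0.359, 0.012, 0, -1.224, -0.288], TCP at [0.236, 0.632, 0.249] pointing down, gripper open.
Joint ranges: [-3.07, 3.07], [-1.43, 2.12], [-1.02, 1.25], [-3.03, 1.67], [-3.05, -0], [-3.03, 3.03]. Speed limits (rad/s): [2.39, 2.39, 3.01, 3.14, 3.14, 3.14].

INTERFACE

Orientations are given as [roll, pitch, yaw] about the fixed x, y, z axes, in that order (R = Rz(yaw) Ry(pitch) Rx(roll)).
In Python, from station import monitor, viewer, order gives the robot as it stands. The module is installed in compiled form; this text tells all that it offers.
- The arm moves only by the tool servo_tool, never from a script. Its argument "targets" is a list of rows, each an object with "angular": the turn, a rotation vector about the tool's x, y, z in degrees, a list of three; "xyz": the shift along the tool's x, y, z in cm, a list of three; "claw": the finger opening in cm, from 0 to 8.76. A call has 1 to 20 rows; each row shifts and turns the commanded pose from where the row before left it, along the tool's axes as they then stand; what a row does not reach is not made up. A row lasts 1/10 s, in which the tool goes at most 50 mm and 8.59 degrees, less where a joint would pass 70% of its speed; a pose out of reach is approached as far as the arm can. A call is refused whole if a number of a shift passes 5 or a number of a turn 8.59, either way. A call with a gripper value outside its range is refused whole. The fingers move at their own pace and stop on an object; "force" is the grip in N (left out, the last holds). Time passes only in rows, so rows that do not move let the fingers close. It gives the time, the measured TCP pose, the force, the opening and the grip force at its end, in the units of the state.
- monitor.get_state(): the state, without advancing time (a new reading comes with each control period).
- viewer.grab_frame(name): name is "side" or "top" or "wrist"; returns a dict with "color" (420x560x3 uint8, blue, green, red), "fovy" (degrees; the focal length in pixels is half the picture's height over the tangent of half this angle, whatever the lens; pixels are square), "cx", "cy" (the principal point, pixels), "R" (3x3) and "t" (3): a world point X has camera coordinates R X + t. Camera axes: x right, y down, z forward; pixel columns grow to the right and rows downward; lengths in m; the calibration is good to about 2 mm. A picture is of the moment at which its call begins. There is no depth.
- order.job_done(): hands the job in; it is judged then, once.
The state is a dict: "t": time; "q": joint angles; "qd": joint speeds; "joint_efforts": joint torques, N m; "eef_pos": TCP position; "ee_rot": TCP orientation; "force": force on the tool from outside, world axes, zero at the start; "moment": the same for the moment, N m; "width": finger opening in m; "gripper_force": force on a finger pad.
Only numpy, scipy, OpenCV 4.12 (cv2) and the standard library are available. Lean on these libraries where they do the work, as an engineer would, in place of code of your own. Each camera call takes 0.05 s, during which the arm holds its last target. There are 200 camera calls.

## Working session

There is one attempt and no reset: what is moved stays moved. The work goes in short steps, Python scripts to look and compute and a tool call to move; the robot and the scene stay as the last step left them, time stands still between calls to the robot, and variables do not carry over. Pictures are saved under pics/ and viewed, at most 10 in all, crops included, and the job is handed in when it is done.

Besides the shell and the picture viewer there is one more tool, called as name(argument=value, ...), one argument or row to a line, values as JSON. servo_tool: Moves the arm, as the interface text tells. Its arguments: {"type":"object","properties":{"targets":{"type":"array"},"force":{"type":"number"}},"required":["targets"]}

```bash
mkdir -p pics
cat > h.py <<'E'
import numpy as np, cv2
from station import monitor, viewer, order
def K(f):
    a=f["color"].shape[0]/2/np.tan(np.radians(f["fovy"])/2)
    return np.array([[a,0,f["cx"]],[0,a,f["cy"]],[0,0,1]])
def ray(f,u,v,z):  # world point at height z
    R=np.array(f["R"]);t=np.array(f["t"]);c=-R.T@t
    d=R.T@np.linalg.solve(K(f),[u,v,1]); return c+d*(z-c[2])/d[2]
def proj(f,X):
    p=(np.array(X)@np.array(f["R"]).T+f["t"])@K(f).T; return p[...,:2]/p[...,2:]
def grab(cam,name):
    f=viewer.grab_frame(cam); cv2.imwrite(f"pics/{name}.png",f["color"])
    np.save(f"pics/{name}.npy",f,allow_pickle=True); return f
def load(name): return np.load(f"pics/{name}.npy",allow_pickle=True).item()
E
python3 - <<'E'
from h import *
for c in ("top","side","wrist"):
    f=grab(c,c+"0"); print(c,f["fovy"],f["cx"],f["cy"],-np.array(f["R"]).T@f["t"])
s=monitor.get_state(); print(s)
E
```

```text
top 49.372661533455904 281.75510443454533 213.99076477326173 [ 0.40163906 -0.02245732  1.65834155]
side 52.81260857673015 275.78184654724856 207.84092864694114 [ 0.13597084 -1.05671887  0.80272493]
wrist 58.761138278828916 280.91949834496523 213.12817068742334 [0.31303624 0.60251665 0.3853453 ]
{'t': 0.15, 'q': array([ 1.50109227e+00,  3.59220713e-01,  1.12256772e-02, -2.39153488e-04,
       -1.22411507e+00, -2.88121443e-01]), 'qd': array([ 0.00099734, -0.00088681,  0.00330873,  0.00097349, -0.0017651 ,
        0.00045894]), 'joint_efforts': array([ 1.20314144e-04, -5.83270812e+01,  2.93293351e+01,  7.00123385e+00,
        8.82096298e-03, -9.87828162e-05]), 'eef_pos': array([0.23630361, 0.63189346, 0.24782275]), 'ee_rot': array([ 3.14026914e+00, -1.57764680e-04, -3.57906798e-01]), 'force': array([-0.27955575,  1.0356094 ,  0.00153569]), 'moment': array([ 0.06036024, -0.01111862, -0.01204945]), 'gripper_force': 0.0, 'width': 0.08785581037694105}
```

View pics/top0.png

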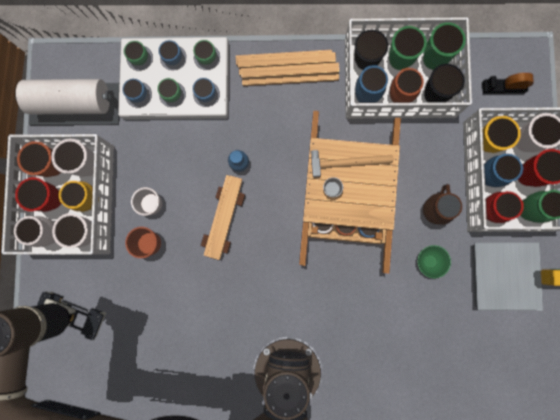

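View pics/side0.png

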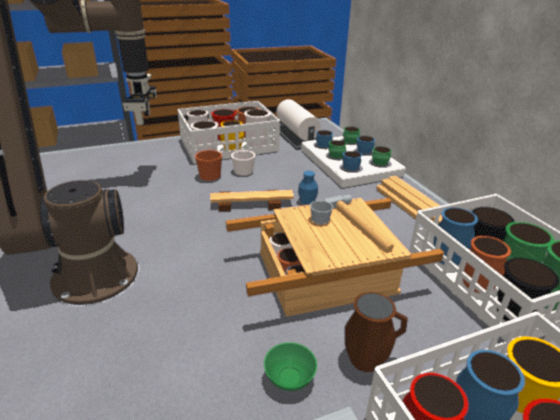

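Run:
```python
from h import *
im=load("top0")["color"][108:278,195:420]; cv2.imwrite("pics/c0.png",cv2.resize(im,None,fx=3.5,fy=3.5,interpolation=cv2.INTER_CUBIC))
```

```text
(no output)
```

View pics/c0.png

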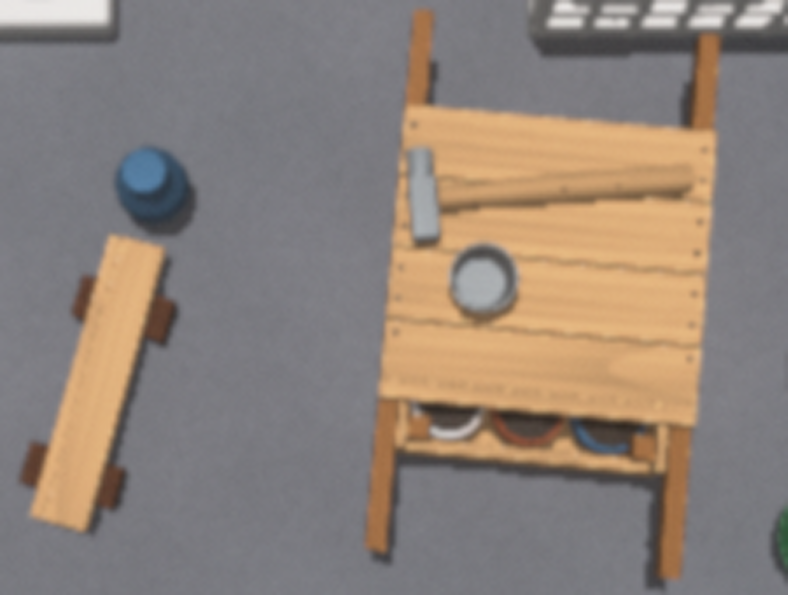

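Run:
```python
from h import *
f=load("top0")
def P(x,y,z): return ray(f,195-.5+(x+.5)/3.5,108-.5+(y+.5)/3.5,z)
b=[P(x,y,.042) for x,y in((110,235),(167,248),(90,532),(30,516))]
print(np.round(b,3),np.mean(b,0)); 
for p,q in((0,3),(1,2)): d=b[p]-b[q]; print(np.degrees(np.arctan2(d[1],d[0])),np.linalg.norm(d))
l=P(380,397,.144);r=P(694,424,.144); d=l-r; print("lip",l,r,np.linalg.norm(d),np.degrees(np.arctan2(-d[0],d[1])))
for x,y in((367,550),(388,554),(660,576),(682,580)): print(P(x,y,.13))
w=load("wrist0"); print(np.array(w["R"]))
```

```text
[[0.699 0.216 0.042]
 [0.685 0.157 0.042]
 [0.395 0.233 0.042]
 [0.412 0.294 0.042]] [0.54774302 0.22519088 0.042     ]
-15.276696117551698 0.29782175711115083
-14.736742483883399 0.2994872141978376
lip [ 0.52268811 -0.05769381  0.144     ] [ 0.49589691 -0.35343172  0.144     ] 0.2969489550661104 -5.176354204191574
[ 0.37814806 -0.04470161  0.13      ]
[ 0.37433681 -0.06459391  0.13      ]
[ 0.35322265 -0.32093623  0.13      ]
[ 0.34944599 -0.3414993   0.13      ]
[[-0.34987712 -0.936794    0.00173305]
 [-0.89286824  0.33403029  0.30201004]
 [-0.28350009  0.10411902 -0.95330317]]
```

View pics/wrist0.png

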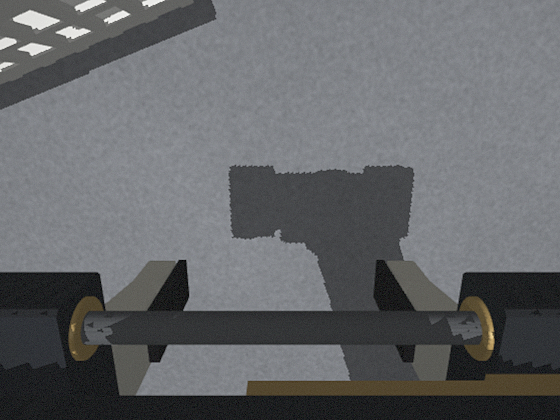

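servo_tool(
  targets=[
    {"xyz": [2.9,1.8,0],"angular": [0,0,0],"claw": 8.76},
    {"xyz": [2.9,1.8,0],"angular": [0,0,0],"claw": 8.76},
    {"xyz": [2.9,1.8,0],"angular": [0,0,0],"claw": 8.76},
    {"xyz": [2.9,1.8,0],"angular": [0,0,0],"claw": 8.76},
    {"xyz": [2.9,1.8,0],"angular": [0,0,0],"claw": 8.76},
    {"xyz": [2.9,1.8,0],"angular": [0,0,0],"claw": 8.76},
    {"xyz": [2.9,1.8,0],"angular": [0,0,0],"claw": 8.76},
    {"xyz": [2.9,1.8,0],"angular": [0,0,0],"claw": 8.76},
    {"xyz": [2.9,1.8,0],"angular": [0,0,0],"claw": 8.76},
    {"xyz": [2.9,1.8,0],"angular": [0,0,0],"claw": 8.76},
    {"xyz": [2.9,1.8,0],"angular": [0,0,0],"claw": 8.76},
    {"xyz": [2.9,1.8,0],"angular": [0,0,0],"claw": 8.76},
    {"xyz": [2.9,1.8,0],"angular": [0,0,0],"claw": 8.76},
    {"xyz": [2.9,1.8,0],"angular": [0,0,0],"claw": 8.76},
    {"xyz": [2.8,2.0,0],"angular": [0,0,-5.5],"claw": 8.76},
    {"xyz": [0,0,0],"angular": [0,0,0],"claw": 8.76},
    {"xyz": [0,0,0],"angular": [0,0,0],"claw": 8.76},
  ],
)

```text
t: 1.85
eef_pos: [0.5478, 0.2247, 0.2482]
ee_rot: [3.141, 0.001, -0.264]
force: [0.0, 0.6, 0.5]
width: 0.0875
gripper_force: 0.0
```

```bash
cat >> h.py <<'E'
from scipy.spatial.transform import Rotation as Ro
def delta(x,y,z,yawdeg):  # shift (cm) in current tool axes, turn (deg) about tool z, to a tool-down pose
    s=monitor.get_state(); R=Ro.from_euler("xyz",s["ee_rot"])
    d=R.inv().apply(np.array([x,y,z])-s["eef_pos"])*100
    w=(R.inv()*Ro.from_euler("xyz",[np.pi,0,np.radians(yawdeg)])).as_rotvec(degrees=True)
    print("shift",d.round(2),"turn",w.round(2),"t",round(s["t"],2),"tcp",s["eef_pos"].round(4),"yaw",np.degrees(s["ee_rot"][2]).round(2),"F",s["force"].round(1))
E
python3 - <<'E'
from h import *
grab("wrist","w1"); delta(.5477,.2252,.25,-15); print(monitor.get_state()["q"])
E
```

```text
shift [ 0.02  0.01 -0.17] turn [ 0.01  0.02 -0.09] t 1.9 tcp [0.5475 0.2253 0.2483] yaw -15.09 F [-0.1  0.2  0.7]
[ 7.20133046e-01  2.23839836e-01 -1.77252764e-01 -1.92790748e-04
 -1.17012803e+00  5.87334412e-01]
```

View pics/w1.png

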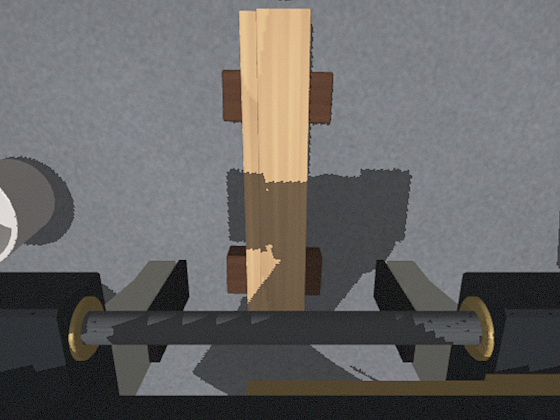

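Run:
```python
from h import *
f=load("w1")
a,s,b=ray(f,240,11,.036),ray(f,256.5,10,.044),ray(f,310,9,.044)
c,d,g=ray(f,245.5,170,.036),ray(f,259,150,.044),ray(f,307.5,170,.044)
print(a,s,b,np.linalg.norm((a-b)[:2]),np.linalg.norm((s-b)[:2]))
for p,q in((a,c),(s,d),(b,g)): e=p-q; print(np.degrees(np.arctan2(e[1],e[0])))
th=np.radians(-15.1); u=np.array([np.cos(th),np.sin(th)])
print("centre",((a+b)/2)[:2]-.15*u)
```

```text
[0.70051427 0.21790599 0.036     ] [0.69600886 0.20428299 0.044     ] [0.68528818 0.16177665 0.044     ] 0.058157862250646654 0.043837446121464695
-14.808904777431861
-15.111985722693818
-14.763678519740187
centre [0.54808033 0.228917  ]
```

servo_tool(
  targets=[
    {"xyz": [0,-0.2,2.5],"angular": [0,0,0],"claw": 8.76},
    {"xyz": [0,0,3],"angular": [0,0,0],"claw": 8.76},
    {"xyz": [0,0,3],"angular": [0,0,0],"claw": 8.76},
    {"xyz": [0,0,3],"angular": [0,0,0],"claw": 8.76},
    {"xyz": [0,0,3],"angular": [0,0,0],"claw": 8.76},
    {"xyz": [0,0,3],"angular": [0,0,0],"claw": 8.76},
    {"xyz": [0,0,2],"angular": [0,0,0],"claw": 8.76},
    {"xyz": [0,0,0.7],"angular": [0,0,0],"claw": 8.76},
    {"xyz": [0,0,0],"angular": [0,0,0],"claw": 8.76},
  ],
)

```text
t: 2.8
eef_pos: [0.5475, 0.2278, 0.0458]
ee_rot: [3.14, 0.001, -0.261]
force: [-0.0, -0.1, 0.6]
width: 0.0876
gripper_force: 0.0
```

servo_tool(
  targets=[
    {"xyz": [0,0,0],"angular": [0,0,0],"claw": 4},
    {"xyz": [0,0,0],"angular": [0,0,0],"claw": 4},
    {"xyz": [0,0,0],"angular": [0,0,0],"claw": 4},
    {"xyz": [0,0,0],"angular": [0,0,0],"claw": 4},
    {"xyz": [0,0,0],"angular": [0,0,0],"claw": 4},
    {"xyz": [0,0,0],"angular": [0,0,0],"claw": 4},
    {"xyz": [0,0,0],"angular": [0,0,0],"claw": 4},
    {"xyz": [0,0,0],"angular": [0,0,0],"claw": 4},
  ],
  force=20,
)

```text
t: 3.6
eef_pos: [0.5487, 0.2278, 0.0475]
ee_rot: [-3.14, -0.001, -0.262]
force: [-2.7, 1.3, 6.2]
width: 0.0597
gripper_force: 20.0
```

servo_tool(
  targets=[
    {"xyz": [0,0,-1],"angular": [0,0,0],"claw": 4},
    {"xyz": [0,0,-2],"angular": [0,0,0],"claw": 4},
    {"xyz": [0,0,-2.5],"angular": [0,0,0],"claw": 4},
    {"xyz": [0,0,-2.5],"angular": [0,0,0],"claw": 4},
    {"xyz": [0,0,-2.5],"angular": [0,0,0],"claw": 4},
    {"xyz": [0,0,-2.5],"angular": [0,0,0],"claw": 4},
    {"xyz": [0,0,-2.5],"angular": [0,0,0],"claw": 4},
    {"xyz": [0,0,-2.5],"angular": [0,0,0],"claw": 4},
    {"xyz": [0,0,-1.5],"angular": [0,0,0],"claw": 4},
    {"xyz": [0,0,-0.5],"angular": [0,0,0],"claw": 4},
    {"xyz": [0,0,0],"angular": [0,0,0],"claw": 4},
  ],
)

```text
t: 4.7
eef_pos: [0.548, 0.2273, 0.247]
ee_rot: [-3.141, -0.0, -0.262]
force: [-0.2, 0.2, -1.8]
width: 0.0596
gripper_force: 20.0
```

servo_tool(
  targets=[
    {"xyz": [0,1.5,0],"angular": [0,0,0],"claw": 4},
    {"xyz": [0.05,2.5,0],"angular": [0,0,0],"claw": 4},
    {"xyz": [0.05,2.5,0],"angular": [0,0,0],"claw": 4},
    {"xyz": [0.05,2.5,0],"angular": [0,0,0],"claw": 4},
    {"xyz": [0.05,2.5,0],"angular": [0,0,0],"claw": 4},
    {"xyz": [0.05,2.5,0],"angular": [0,0,0],"claw": 4},
    {"xyz": [0.05,2.5,0],"angular": [0,0,0],"claw": 4},
    {"xyz": [0.05,2.5,0],"angular": [0,0,0],"claw": 4},
    {"xyz": [0.05,2.5,0],"angular": [0,0,0],"claw": 4},
    {"xyz": [0.05,2.5,0],"angular": [0,0,0],"claw": 4},
    {"xyz": [0.05,2.5,0],"angular": [0,0,0],"claw": 4},
    {"xyz": [0.05,2.5,0],"angular": [0,0,0],"claw": 4},
    {"xyz": [0.05,2.5,0],"angular": [0,0,0],"claw": 4},
    {"xyz": [0.05,2.5,0],"angular": [0,0,0],"claw": 4},
    {"xyz": [0.05,2.5,0],"angular": [0,0,0],"claw": 4},
    {"xyz": [0.05,2.5,0],"angular": [0,0,0],"claw": 4},
    {"xyz": [0,2.5,0],"angular": [0,0,0],"claw": 4},
    {"xyz": [0,2.5,0],"angular": [0,0,0],"claw": 4},
    {"xyz": [0,0,0],"angular": [0,0,0],"claw": 4},
  ],
)

```text
t: 6.6
eef_pos: [0.4389, -0.2024, 0.2462]
ee_rot: [3.141, 0.001, -0.265]
force: [-0.5, 0.7, -2.6]
width: 0.0594
gripper_force: 20.0
```

servo_tool(
  targets=[
    {"xyz": [0,0,0],"angular": [0,0,3],"claw": 4},
    {"xyz": [0,0,0],"angular": [0,0,5],"claw": 4},
    {"xyz": [0,0,0],"angular": [0,0,5],"claw": 4},
    {"xyz": [0,0,0],"angular": [0,0,5],"claw": 4},
    {"xyz": [0,0,0],"angular": [0,0,5],"claw": 4},
    {"xyz": [0,0,0],"angular": [0,0,5],"claw": 4},
    {"xyz": [0,0,0],"angular": [0,0,5],"claw": 4},
    {"xyz": [0,0,0],"angular": [0,0,5],"claw": 4},
    {"xyz": [0,0,0],"angular": [0,0,5],"claw": 4},
    {"xyz": [0,0,0],"angular": [0,0,5],"claw": 4},
    {"xyz": [0,0,0],"angular": [0,0,5],"claw": 4},
    {"xyz": [0,0,0],"angular": [0,0,5],"claw": 4},
    {"xyz": [0,0,0],"angular": [0,0,5],"claw": 4},
    {"xyz": [0,0,0],"angular": [0,0,5],"claw": 4},
    {"xyz": [0,0,0],"angular": [0,0,5],"claw": 4},
    {"xyz": [0,0,0],"angular": [0,0,5],"claw": 4},
    {"xyz": [0,0,0],"angular": [0,0,2],"claw": 4},
    {"xyz": [0,0,0],"angular": [0,0,0],"claw": 4},
  ],
)

```text
t: 8.4
eef_pos: [0.4403, -0.2, 0.2463]
ee_rot: [3.141, 0.0, -1.659]
force: [-0.2, 0.6, -2.1]
width: 0.0597
gripper_force: 20.0
```

Run:
```python
from h import *
grab("wrist","w2"); grab("top","t2"); delta(.4418,-.1998,.25,-95.2); print(monitor.get_state()["q"])
```

```text
shift [-0.02 -0.11 -0.36] turn [0.01 0.   0.24] t 8.5 tcp [ 0.4407 -0.1999  0.2464] yaw -94.96 F [-0.5 -0.1 -1.4]
[-1.83053924e-02  4.13369361e-02 -3.98459676e-01 -9.48885529e-05
 -1.13115987e+00 -6.82833917e-02]
```

View pics/w2.png

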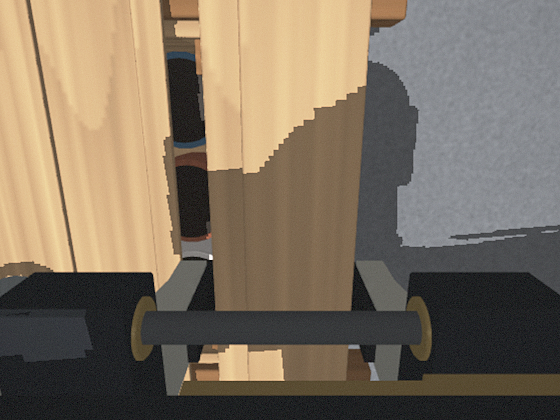

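Run:
```python
from h import *
f=load("w2"); g=cv2.cvtColor(f["color"],cv2.COLOR_BGR2GRAY).astype(float)
pts=[]
for v in range(30,150,6):
    d=np.diff(cv2.GaussianBlur(g,(5,5),0)[v,150:200]); pts.append((150.5+np.argmin(d),v))
print(pts[::4])
W=np.array([ray(f,u,v,.144)[:2] for u,v in pts])
p=np.polyfit(W[:,1],W[:,0],1); print("lip yaw",np.degrees(-np.arctan(p[0])),"x at y=-.2056 (top: .5093)",np.polyval(p,-.2056),np.std(W[:,0]-np.polyval(p,W[:,1])))
# board edges in hand
zt=.2464-.0175+.014
r=[ray(f,367,20,zt),ray(f,360,170,zt)]; l=[ray(f,201,20,zt-.008),ray(f,207.5,160,zt-.008)]
for a,b in(r,l): e=b-a; print("edge yaw",np.degrees(np.arctan2(-e[0],e[1])), a)
```

```text
[(np.float64(161.5), 30), (np.float64(163.5), 54), (np.float64(165.5), 78), (np.float64(167.5), 102), (np.float64(169.5), 126)]
lip yaw -7.280869855250505 x at y=-.2056 (top: .5093) 0.5135299779080282 0.0011166635564046061
edge yaw -4.014287139759667 [ 0.40141449 -0.30426946  0.2429    ]
edge yaw -5.789653314592631 [ 0.45917686 -0.3107412   0.2349    ]
```

Run:
```python
from h import *
im=load("t2")["color"][108:278,255:480]; cv2.imwrite("pics/c2.png",cv2.resize(im,None,fx=3.5,fy=3.5,interpolation=cv2.INTER_CUBIC))
```

```text
(no output)
```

View pics/c2.png

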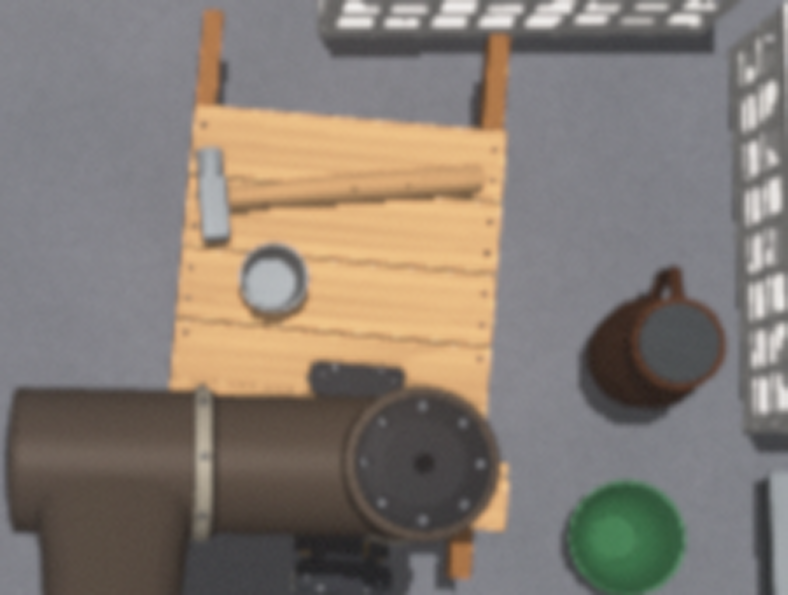

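servo_tool(
  targets=[
    {"xyz": [0,0,1],"angular": [0,0,0],"claw": 4},
    {"xyz": [0,0,2],"angular": [0,0,0],"claw": 4},
    {"xyz": [0,0,2],"angular": [0,0,0],"claw": 4},
    {"xyz": [0,0,2],"angular": [0,0,0],"claw": 4},
    {"xyz": [0,0,1.5],"angular": [0,0,0],"claw": 4},
    {"xyz": [0,0,0.5],"angular": [0,0,0],"claw": 4},
    {"xyz": [0,0,0.2],"angular": [0,0,0],"claw": 4},
    {"xyz": [0,0,0],"angular": [0,0,0],"claw": 4},
    {"xyz": [0,0,0],"angular": [0,0,0],"claw": 4},
  ],
)

```text
t: 9.4
eef_pos: [0.442, -0.1997, 0.1552]
ee_rot: [-3.14, -0.0, -1.658]
force: [-1.2, 0.3, -2.1]
width: 0.0598
gripper_force: 20.0
```

servo_tool(
  targets=[
    {"xyz": [0,0,0.2],"angular": [0,0,0],"claw": 4},
    {"xyz": [0,0,0.1],"angular": [0,0,0],"claw": 4},
    {"xyz": [0,0,0],"angular": [0,0,0],"claw": 4},
    {"xyz": [0,0,0],"angular": [0,0,0],"claw": 4},
  ],
)

```text
t: 9.8
eef_pos: [0.4416, -0.1996, 0.1517]
ee_rot: [-3.141, -0.0, -1.658]
force: [-0.3, 0.0, -1.4]
width: 0.0598
gripper_force: 20.0
```

servo_tool(
  targets=[
    {"xyz": [0,0,0.1],"angular": [0,0,0],"claw": 4},
    {"xyz": [0,0,0.1],"angular": [0,0,0],"claw": 4},
    {"xyz": [0,0,0.0],"angular": [0,0,0],"claw": 4},
    {"xyz": [0,0,0],"angular": [0,0,0],"claw": 4},
  ],
)

```text
t: 10.2
eef_pos: [0.4415, -0.1995, 0.1495]
ee_rot: [3.141, -0.0, -1.658]
force: [0.1, 0.4, -1.4]
width: 0.0596
gripper_force: 20.0
```

servo_tool(
  targets=[
    {"xyz": [0,0,0.1],"angular": [0,0,0],"claw": 4},
    {"xyz": [0,0,0.1],"angular": [0,0,0],"claw": 4},
    {"xyz": [0,0,0.0],"angular": [0,0,0],"claw": 4},
    {"xyz": [0,0,0],"angular": [0,0,0],"claw": 4},
  ],
)

```text
t: 10.6
eef_pos: [0.4416, -0.1995, 0.1475]
ee_rot: [-3.142, 0.0, -1.658]
force: [-0.4, -0.2, -1.3]
width: 0.0596
gripper_force: 20.0
```

servo_tool(
  targets=[
    {"xyz": [0,0,0.1],"angular": [0,0,0],"claw": 4},
    {"xyz": [0,0,0.1],"angular": [0,0,0],"claw": 4},
    {"xyz": [0,0,0.0],"angular": [0,0,0],"claw": 4},
    {"xyz": [0,0,0],"angular": [0,0,0],"claw": 4},
  ],
)

```text
t: 11.0
eef_pos: [0.4416, -0.1996, 0.1473]
ee_rot: [-3.141, -0.0, -1.658]
force: [-7.2, 5.9, 18.4]
width: 0.0599
gripper_force: 20.0
```

servo_tool(
  targets=[
    {"xyz": [0,0,-0.15],"angular": [0,0,0],"claw": 4},
    {"xyz": [0,0,0],"angular": [0,0,0],"claw": 5.9},
    {"xyz": [0,0,0],"angular": [0,0,0],"claw": 6.2},
    {"xyz": [0,0,0],"angular": [0,0,0],"claw": 6.6},
    {"xyz": [0,0,0],"angular": [0,0,0],"claw": 7.0},
    {"xyz": [0,0,0],"angular": [0,0,0],"claw": 7.0},
    {"xyz": [0,0,0],"angular": [0,0,0],"claw": 7.0},
  ],
)

```text
t: 11.7
eef_pos: [0.4415, -0.1996, 0.1469]
ee_rot: [3.141, -0.0, -1.658]
force: [-0.1, 0.9, -0.3]
width: 0.0699
gripper_force: 0.0
```

servo_tool(
  targets=[
    {"xyz": [0,0,-1],"angular": [0,0,0],"claw": 7},
    {"xyz": [0,0,-2],"angular": [0,0,0],"claw": 7},
    {"xyz": [0,0,-2.5],"angular": [0,0,0],"claw": 7},
    {"xyz": [0,0,-2.5],"angular": [0,0,0],"claw": 7},
    {"xyz": [0,0,-2],"angular": [0,0,0],"claw": 7},
    {"xyz": [0,0,0],"angular": [0,0,0],"claw": 7},
    {"xyz": [0,0,0],"angular": [0,0,0],"claw": 7},
  ],
)

```text
t: 12.4
eef_pos: [0.4416, -0.1995, 0.2478]
ee_rot: [-3.14, 0.0, -1.658]
force: [-0.4, 1.0, -0.6]
width: 0.0697
gripper_force: 0.0
```

Run:
```python
from h import *
grab("wrist","w3"); grab("side","s3"); delta(.389,-.195,.247,-5.2); print(monitor.get_state()["q"])
```

```text
shift [ 0.01  5.23 -0.03] turn [ 3.000e-02  5.000e-02 -8.981e+01] t 12.5 tcp [ 0.4411 -0.1995  0.2466] yaw -95.01 F [-0.6  0.1 -0.4]
[-1.75131344e-02  4.19347253e-02 -3.97294595e-01 -2.90664472e-04
 -1.13240994e+00 -6.97755471e-02]
```

View pics/w3.png

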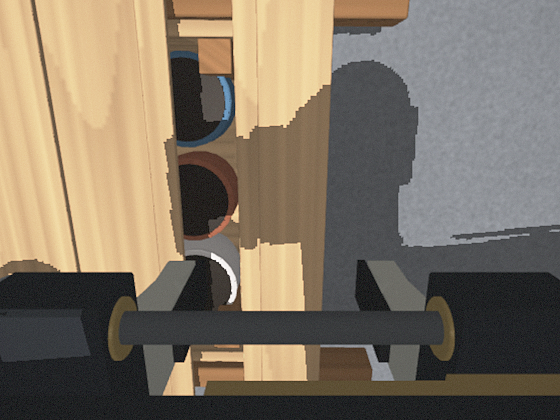

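servo_tool(
  targets=[
    {"xyz": [0,2.6,0],"angular": [0,0,0],"claw": 8.76},
    {"xyz": [0,2.6,0],"angular": [0,0,0],"claw": 8.76},
    {"xyz": [0,0,0],"angular": [0,0,-6],"claw": 8.76},
    {"xyz": [0,0,0],"angular": [0,0,-8],"claw": 8.76},
    {"xyz": [0,0,0],"angular": [0,0,-8],"claw": 8.76},
    {"xyz": [0,0,0],"angular": [0,0,-8],"claw": 8.76},
    {"xyz": [0,0,0],"angular": [0,0,-8],"claw": 8.76},
    {"xyz": [0,0,0],"angular": [0,0,-8],"claw": 8.76},
    {"xyz": [0,0,0],"angular": [0,0,-8],"claw": 8.76},
    {"xyz": [0,0,0],"angular": [0,0,-8],"claw": 8.76},
    {"xyz": [0,0,0],"angular": [0,0,-8],"claw": 8.76},
    {"xyz": [0,0,0],"angular": [0,0,-8],"claw": 8.76},
    {"xyz": [0,0,0],"angular": [0,0,-8],"claw": 8.76},
    {"xyz": [0,0,0],"angular": [0,0,-4],"claw": 8.76},
    {"xyz": [0,0,0],"angular": [0,0,0],"claw": 8.76},
    {"xyz": [0,0,0],"angular": [0,0,0],"claw": 8.76},
  ],
)

```text
t: 14.1
eef_pos: [0.3894, -0.195, 0.2466]
ee_rot: [-3.142, 0.001, -0.09]
force: [-0.3, 0.5, -0.1]
width: 0.0875
gripper_force: 0.0
```

Run:
```python
from h import *
grab("wrist","w4"); delta(.387,-.1948,.15,-5.2); print(monitor.get_state()["q"])
```

```text
shift [-0.24  0.    9.67] turn [0.   0.05 0.08] t 14.15 tcp [ 0.3895 -0.195   0.2467] yaw -5.12 F [ 0.5 -0.6 -0.4]
[-8.25338393e-03 -4.69166730e-02 -4.85824666e-01 -3.59560308e-05
 -1.13278637e+00  1.48966909e+00]
```

View pics/w4.png

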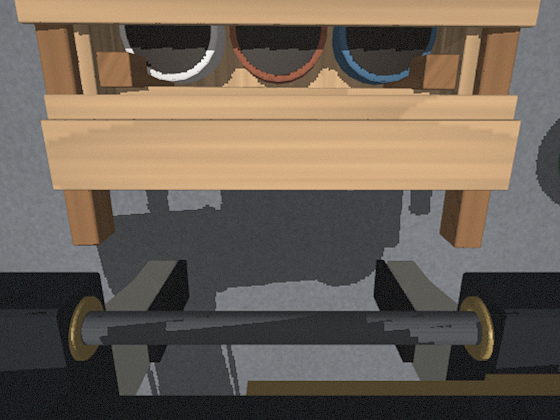

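Run:
```python
from h import *
f=load("w4")
def pr(n,a,b):
    e=a-b; print(n,a[:2].round(4),b[:2].round(4),"mid",((a+b)/2)[:2].round(4),"len",np.linalg.norm(e).round(4),"yaw",np.degrees(np.arctan2(-e[0],e[1])).round(2))
pr("lip",ray(f,18,24,.144),ray(f,537,24.5,.144))
pr("shoulder",ray(f,42,121,.144),ray(f,519,120.5,.144))
pr("near",ray(f,50,189,.144),ray(f,508,189,.144))
pr("tongue",ray(f,46,95,.136),ray(f,516,95.5,.136))
pr("railouter@195",ray(f,67,195,.13),ray(f,490,195,.13))
```

```text
lip [ 0.5237 -0.0544] [ 0.4965 -0.3551] mid [ 0.5101 -0.2047] len 0.3019 yaw -5.16
shoulder [ 0.4687 -0.0528] [ 0.4424 -0.3503] mid [ 0.4556 -0.2015] len 0.2987 yaw -5.05
near [ 0.4254 -0.0457] [ 0.3984 -0.3476] mid [ 0.4119 -0.1966] len 0.3031 yaw -5.11
tongue [ 0.4841 -0.0548] [ 0.4573 -0.3517] mid [ 0.4707 -0.2032] len 0.2981 yaw -5.17
railouter@195 [ 0.4174 -0.0472] [ 0.3909 -0.3438] mid [ 0.4041 -0.1955] len 0.2978 yaw -5.11
```

servo_tool(
  targets=[
    {"xyz": [-0.2,0,1.5],"angular": [0,0,0],"claw": 8.76},
    {"xyz": [0,0,2.5],"angular": [0,0,0],"claw": 8.76},
    {"xyz": [0,0,2.5],"angular": [0,0,0],"claw": 8.76},
    {"xyz": [0,0,2],"angular": [0,0,0],"claw": 8.76},
    {"xyz": [0,0,1.1],"angular": [0,0,0],"claw": 8.76},
    {"xyz": [0,0,0],"angular": [0,0,0],"claw": 8.76},
  ],
)

```text
t: 14.75
eef_pos: [0.3869, -0.1948, 0.1499]
ee_rot: [3.141, 0.003, -0.088]
force: [-0.8, -0.1, 0.2]
width: 0.0873
gripper_force: 0.0
```

servo_tool(
  targets=[
    {"xyz": [0.5,0,0],"angular": [0,0,0],"claw": 8.76},
    {"xyz": [0.5,0,0],"angular": [0,0,0],"claw": 8.76},
    {"xyz": [0.3,0,0],"angular": [0,0,0],"claw": 8.76},
    {"xyz": [0.3,0,0],"angular": [0,0,0],"claw": 8.76},
    {"xyz": [0.3,0,0],"angular": [0,0,0],"claw": 8.76},
    {"xyz": [0.3,0,0],"angular": [0,0,0],"claw": 8.76},
    {"xyz": [0,0,0],"angular": [0,0,0],"claw": 8.76},
  ],
)

```text
t: 15.45
eef_pos: [0.4102, -0.1968, 0.1511]
ee_rot: [3.142, -0.0, -0.087]
force: [0.5, -0.3, 0.9]
width: 0.0877
gripper_force: 0.0
```

servo_tool(
  targets=[
    {"xyz": [0.3,0,0],"angular": [0,0,0],"claw": 8.76},
    {"xyz": [0.3,0,0],"angular": [0,0,0],"claw": 8.76},
    {"xyz": [0.3,0,0],"angular": [0,0,0],"claw": 8.76},
    {"xyz": [0.3,0,0],"angular": [0,0,0],"claw": 8.76},
    {"xyz": [0.3,0,0],"angular": [0,0,0],"claw": 8.76},
    {"xyz": [0.2,0,0],"angular": [0,0,0],"claw": 8.76},
    {"xyz": [0,0,0],"angular": [0,0,0],"claw": 8.76},
  ],
)

```text
t: 16.15
eef_pos: [0.4271, -0.1983, 0.1511]
ee_rot: [3.142, -0.0, -0.087]
force: [-0.2, 0.2, 0.2]
width: 0.0873
gripper_force: 0.0
```

Run:
```python
from h import *
grab("wrist","w5"); delta(.41,-.1948,.15,-5.2)
```

```text
shift [-1.72 -0.2   0.11] turn [ 0.   -0.03  0.21] t 16.2 tcp [ 0.427  -0.1983  0.1511] yaw -4.99 F [ 0.3 -0.5 -0. ]
```

View pics/w5.png

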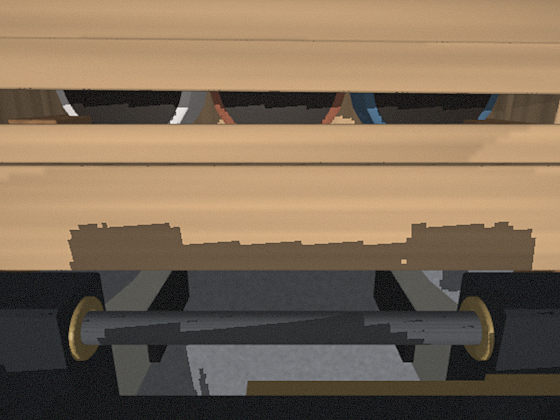

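```bash
cat >> h.py <<'E'
def rowedges(f,cols,lo=20,hi=290):
    g=cv2.GaussianBlur(cv2.cvtColor(f["color"],cv2.COLOR_BGR2GRAY).astype(float),(1,5),0)
    out={}
    for c in cols:
        d=np.diff(g[lo:hi,c-3:c+4].mean(1)); i=[k for k in np.argsort(-abs(d))[:14]]
        out[c]=sorted((int(lo+k),int(d[k])) for k in i if abs(d[k])==max(abs(d[max(0,k-4):k+5])))
    return out
E
python3 - <<'E'
from h import *
f=load("w5")
for n,v,z in(("lip",93,.144),("tongue",124,.136),("shoulder",164,.144),("near",270,.144)): print(n,ray(f,281,v,z)[:2].round(4))
print(rowedges(f,(100,281,330,460)))
E
```

```text
lip [ 0.5093 -0.2063]
tongue [ 0.4976 -0.2053]
shoulder [ 0.483 -0.204]
near [ 0.4376 -0.2001]
{100: [(89, -43), (123, 35), (161, -28), (227, -22)], 281: [(91, -39), (124, 30), (161, -25), (241, -30)], 330: [(91, -43), (107, 17), (161, -24), (242, -31)], 460: [(92, -44), (123, 35), (165, 23), (224, -31)]}
```

servo_tool(
  targets=[
    {"xyz": [0.2,0,0],"angular": [0,0,0],"claw": 8.76},
    {"xyz": [0.2,0,0],"angular": [0,0,0],"claw": 8.76},
    {"xyz": [0.2,0,0],"angular": [0,0,0],"claw": 8.76},
    {"xyz": [0.2,0,0],"angular": [0,0,0],"claw": 8.76},
    {"xyz": [0.2,0,0],"angular": [0,0,0],"claw": 8.76},
    {"xyz": [0.2,0,0],"angular": [0,0,0],"claw": 8.76},
    {"xyz": [0.2,0,0],"angular": [0,0,0],"claw": 8.76},
    {"xyz": [0,0,0],"angular": [0,0,0],"claw": 8.76},
  ],
)

```text
t: 17.0
eef_pos: [0.4411, -0.1995, 0.151]
ee_rot: [-3.142, -0.001, -0.087]
force: [0.5, 0.3, 0.1]
width: 0.0877
gripper_force: 0.0
```

servo_tool(
  targets=[
    {"xyz": [0.2,0,0],"angular": [0,0,0],"claw": 8.76},
    {"xyz": [0.2,0,0],"angular": [0,0,0],"claw": 8.76},
    {"xyz": [0.2,0,0],"angular": [0,0,0],"claw": 8.76},
    {"xyz": [0.2,0,0],"angular": [0,0,0],"claw": 8.76},
    {"xyz": [0,0,0],"angular": [0,0,0],"claw": 8.76},
  ],
)

```text
t: 17.5
eef_pos: [0.449, -0.2002, 0.151]
ee_rot: [3.142, -0.0, -0.087]
force: [0.9, 0.3, -0.1]
width: 0.0878
gripper_force: 0.0
```

Run:
```python
from h import *
f=grab("wrist","w6"); delta(.453,-.1948,.15,-5.2); r=rowedges(f,(60,100,180,281,380,460,520)); 
for k in r: print(k,r[k])
print([ (v,ray(f,281,v,.144)[:2].round(4)) for v in(120,140,160,240,260,270)])
```

```text
shift [ 0.36 -0.57  0.11] turn [ 0.   -0.03  0.2 ] t 17.55 tcp [ 0.4489 -0.2002  0.1511] yaw -5.0 F [-0.3  0.4  1.2]
60 [(150, 8), (161, -25), (269, -33)]
100 [(150, 12), (161, -24), (228, -20)]
180 [(151, 10), (161, -24), (222, -9), (270, -19)]
281 [(149, -10), (161, -22), (242, -28), (269, -9)]
380 [(151, -14), (165, 22), (244, -29), (269, -19)]
460 [(151, -13), (165, 20), (225, -27), (269, -7)]
520 [(154, 10), (161, -24), (230, -23), (270, -12)]
[(120, array([ 0.5216, -0.2074])), (140, array([ 0.5142, -0.2068])), (160, array([ 0.5065, -0.2061])), (240, array([ 0.4732, -0.2032])), (260, array([ 0.4642, -0.2024])), (270, array([ 0.4595, -0.202 ]))]
```

servo_tool(
  targets=[
    {"xyz": [0.1,0,0],"angular": [0,0,0],"claw": 8.76},
    {"xyz": [0.1,0,0],"angular": [0,0,0],"claw": 8.76},
    {"xyz": [0.1,0,0],"angular": [0,0,0],"claw": 8.76},
    {"xyz": [0,0,0],"angular": [0,0,0],"claw": 8.76},
    {"xyz": [0,0,0],"angular": [0,0,0],"claw": 8.76},
  ],
)

```text
t: 18.05
eef_pos: [0.4516, -0.2005, 0.1511]
ee_rot: [3.142, -0.0, -0.087]
force: [-0.7, -0.1, 0.2]
width: 0.0878
gripper_force: 0.3
```

servo_tool(
  targets=[
    {"xyz": [0.1,0,0],"angular": [0,0,0],"claw": 8.76},
    {"xyz": [0,0,0],"angular": [0,0,0],"claw": 8.76},
    {"xyz": [0,0,0],"angular": [0,0,0],"claw": 8.76},
  ],
)

```text
t: 18.35
eef_pos: [0.4526, -0.2005, 0.1511]
ee_rot: [3.142, -0.0, -0.087]
force: [-1.6, 0.4, 0.2]
width: 0.0875
gripper_force: 0.4
```

servo_tool(
  targets=[
    {"xyz": [0.05,0,0],"angular": [0,0,0],"claw": 8.76},
    {"xyz": [0.05,0,0],"angular": [0,0,0],"claw": 8.76},
    {"xyz": [0,0,0],"angular": [0,0,0],"claw": 8.76},
    {"xyz": [0,0,0],"angular": [0,0,0],"claw": 8.76},
  ],
)

```text
t: 18.75
eef_pos: [0.4531, -0.2006, 0.151]
ee_rot: [-3.142, 0.001, -0.087]
force: [-2.9, 0.6, 2.3]
width: 0.0874
gripper_force: 1.7
```

Run:
```python
from h import *
f=grab("wrist","w7"); delta(.453,-.1948,.15,-5.2); r=rowedges(f,(60,180,281,380,520)); 
for k in r: print(k,r[k])
```

```text
shift [-0.06 -0.58  0.1 ] turn [-0.    0.04  0.19] t 18.8 tcp [ 0.4531 -0.2006  0.151 ] yaw -5.01 F [-4.   1.   2.2]
60 [(113, -6), (162, -24), (270, -37)]
180 [(165, 22), (227, -19), (270, -22)]
281 [(117, 6), (161, -24), (242, -25), (270, -8)]
380 [(162, -26), (240, -22), (270, -23)]
520 [(163, -21), (230, -26), (270, -14)]
```

servo_tool(
  targets=[
    {"xyz": [0.05,0,0],"angular": [0,0,0],"claw": 8.76},
    {"xyz": [0.05,0,0],"angular": [0,0,0],"claw": 8.76},
    {"xyz": [0,0,0],"angular": [0,0,0],"claw": 8.76},
    {"xyz": [0,0,0],"angular": [0,0,0],"claw": 8.76},
  ],
)

```text
t: 19.2
eef_pos: [0.4534, -0.2006, 0.1509]
ee_rot: [-3.141, 0.002, -0.088]
force: [-5.9, 1.7, 4.1]
width: 0.0876
gripper_force: 3.2
```

servo_tool(
  targets=[
    {"xyz": [0.05,0,0],"angular": [0,0,0],"claw": 8.76},
    {"xyz": [0.05,0,0],"angular": [0,0,0],"claw": 8.76},
    {"xyz": [0,0,0],"angular": [0,0,0],"claw": 8.76},
    {"xyz": [0,0,0],"angular": [0,0,0],"claw": 8.76},
  ],
)

```text
t: 19.6
eef_pos: [0.4536, -0.2007, 0.1508]
ee_rot: [-3.141, 0.003, -0.088]
force: [-8.5, 3.2, 6.2]
width: 0.0874
gripper_force: 4.5
```

servo_tool(
  targets=[
    {"xyz": [-0.5,0,0],"angular": [0,0,0],"claw": 8.76},
    {"xyz": [-1.0,0,0],"angular": [0,0,0],"claw": 8.76},
    {"xyz": [0,0,0],"angular": [0,0,0],"claw": 8.76},
    {"xyz": [0,0,-1],"angular": [0,0,0],"claw": 8.76},
    {"xyz": [0,0,-2],"angular": [0,0,0],"claw": 8.76},
    {"xyz": [0,0,-2],"angular": [0,0,0],"claw": 8.76},
    {"xyz": [0,0,-2],"angular": [0,0,0],"claw": 8.76},
    {"xyz": [0,0,0],"angular": [0,0,0],"claw": 8.76},
    {"xyz": [0,0,0],"angular": [0,0,0],"claw": 8.76},
  ],
)

```text
t: 20.5
eef_pos: [0.4411, -0.1995, 0.2219]
ee_rot: [-3.141, -0.002, -0.087]
force: [-0.3, 0.7, -0.1]
width: 0.0874
gripper_force: 0.0
```

Run:
```python
from h import *
f=grab("wrist","w8"); delta(.489,-.204,.171,-5.2)
g=f["color"]
r=rowedges(f,(60,100,180,220,330,380,460,520),5)
for k in r: print(k,[(v,d,*(ray(f,k,v,.144)[:2].round(4).tolist())) for v,d in r[k]])
```

```text
shift [4.86 0.04 5.02] turn [-0.01 -0.03  0.2 ] t 20.55 tcp [ 0.4406 -0.1994  0.2212] yaw -5.0 F [-1.6 -0.9 -0.2]
60 [(120, 19, 0.5202, -0.0825), (196, -17, 0.4769, -0.0709), (254, -20, 0.44, -0.0609), (271, -11, 0.4285, -0.0578)]
100 [(116, -17, 0.5204, -0.1054), (121, 19, 0.5177, -0.1048), (196, -18, 0.4749, -0.0947), (219, -16, 0.4606, -0.0913)]
180 [(117, -25, 0.516, -0.15), (197, -18, 0.4701, -0.1422), (214, -18, 0.4595, -0.1404), (259, -13, 0.4301, -0.1354)]
220 [(84, -5, 0.5314, -0.1747), (121, 22, 0.5119, -0.1721), (198, -40, 0.4674, -0.166)]
330 [(88, 4, 0.5241, -0.2345), (118, -23, 0.5082, -0.2338), (198, -37, 0.4617, -0.2316)]
380 [(88, 4, 0.5218, -0.2619), (119, -21, 0.5052, -0.2617), (198, -38, 0.4591, -0.2614), (259, -16, 0.4192, -0.2611)]
460 [(89, 6, 0.5174, -0.3056), (122, 19, 0.4996, -0.3066), (186, -2, 0.4624, -0.3087), (198, -25, 0.455, -0.3091)]
520 [(90, 9, 0.5141, -0.3385), (95, -5, 0.5114, -0.3388), (122, 19, 0.4967, -0.3403), (198, -14, 0.4519, -0.3449), (271, -31, 0.4031, -0.35)]
```

servo_tool(
  targets=[
    {"xyz": [1.5,0,0],"angular": [0,0,0],"claw": 8.76},
    {"xyz": [2,0,0],"angular": [0,0,0],"claw": 8.76},
    {"xyz": [1.2,0,0],"angular": [0,0,0],"claw": 8.76},
    {"xyz": [0,0,1.5],"angular": [0,0,0],"claw": 8.76},
    {"xyz": [0,0,1.5],"angular": [0,0,0],"claw": 8.76},
    {"xyz": [0,0,1.2],"angular": [0,0,0],"claw": 8.76},
    {"xyz": [0,0,0.5],"angular": [0,0,0],"claw": 8.76},
    {"xyz": [0,0,0.3],"angular": [0,0,0],"claw": 8.76},
    {"xyz": [0,0,0],"angular": [0,0,0],"claw": 8.76},
    {"xyz": [0,0,0],"angular": [0,0,0],"claw": 8.76},
  ],
)

```text
t: 21.55
eef_pos: [0.4878, -0.2036, 0.1716]
ee_rot: [3.141, -0.001, -0.087]
force: [-1.5, -0.0, 0.0]
width: 0.0877
gripper_force: 0.0
```

servo_tool(
  targets=[
    {"xyz": [0,0,0.2],"angular": [0,0,0],"claw": 8.76},
    {"xyz": [0,0,0],"angular": [0,0,0],"claw": 8.76},
    {"xyz": [0,0,0],"angular": [0,0,0],"claw": 8.76},
  ],
)

```text
t: 21.85
eef_pos: [0.4874, -0.2036, 0.1693]
ee_rot: [-3.142, -0.0, -0.087]
force: [-0.3, 1.1, -0.4]
width: 0.0877
gripper_force: 0.0
```

servo_tool(
  targets=[
    {"xyz": [0,0,0.2],"angular": [0,0,0],"claw": 8.76},
    {"xyz": [0,0,0.1],"angular": [0,0,0],"claw": 8.76},
    {"xyz": [0,0,0],"angular": [0,0,0],"claw": 8.76},
    {"xyz": [0,0,0],"angular": [0,0,0],"claw": 8.76},
  ],
)

```text
t: 22.25
eef_pos: [0.4874, -0.2036, 0.1663]
ee_rot: [3.142, -0.0, -0.087]
force: [-1.4, 1.9, 5.0]
width: 0.0874
gripper_force: 2.3
```

servo_tool(
  targets=[
    {"xyz": [0,0,0.1],"angular": [0,0,0],"claw": 8.76},
    {"xyz": [0,0,0],"angular": [0,0,0],"claw": 8.76},
    {"xyz": [0,0,0],"angular": [0,0,0],"claw": 8.76},
  ],
)

```text
t: 22.55
eef_pos: [0.4874, -0.2036, 0.1662]
ee_rot: [3.141, -0.001, -0.087]
force: [-4.0, 3.4, 13.4]
width: 0.0875
gripper_force: 6.5
```

servo_tool(
  targets=[
    {"xyz": [0,0,0.08],"angular": [0,0,0],"claw": 8.76},
    {"xyz": [0,0,0],"angular": [0,0,0],"claw": 8.76},
    {"xyz": [0,0,0],"angular": [0,0,0],"claw": 8.76},
    {"xyz": [0,0,0],"angular": [0,0,0],"claw": 8.76},
    {"xyz": [0,0,0],"angular": [0,0,0],"claw": 8.76},
  ],
)

```text
t: 23.05
eef_pos: [0.4874, -0.2036, 0.1662]
ee_rot: [3.141, -0.001, -0.087]
force: [-6.2, 5.5, 21.0]
width: 0.0878
gripper_force: 9.7
```

Run:
```python
from h import *
grab("top","t9"); f=grab("wrist","w9"); s=monitor.get_state(); print(s["t"],s["force"],s["eef_pos"])
r=rowedges(f,(60,100,180,220,281,330,380,460,520),80)
for k in r: print(k,[(v,d,*(ray(f,k,v,.144)[:2].round(4).tolist())) for v,d in r[k]])
```

```text
23.15 [-6.08762775  5.87915878 20.09674082] [ 0.48743165 -0.20359651  0.16622747]
60 [(192, -4, 0.5367, -0.1108), (229, -25, 0.5197, -0.1062), (271, -41, 0.499, -0.1007)]
100 [(192, -4, 0.5352, -0.1284), (215, -22, 0.5247, -0.1259), (229, -4, 0.5181, -0.1244), (272, -6, 0.4969, -0.1194)]
180 [(193, -5, 0.5317, -0.1635), (218, -27, 0.5202, -0.1616), (230, -3, 0.5145, -0.1606), (259, -18, 0.5002, -0.1582)]
220 [(103, -2, 0.568, -0.1863), (193, -5, 0.5302, -0.1811), (231, -28, 0.5124, -0.1787)]
281 [(102, -2, 0.5663, -0.2113), (166, 1, 0.5398, -0.209), (196, 5, 0.5265, -0.2079), (231, -31, 0.51, -0.2065)]
330 [(105, -1, 0.5634, -0.2313), (168, 2, 0.5371, -0.2301), (197, 3, 0.5242, -0.2295), (231, -28, 0.5081, -0.2287)]
380 [(232, -30, 0.5056, -0.2515), (253, -14, 0.4952, -0.2514), (259, -22, 0.4921, -0.2514)]
460 [(145, -2, 0.5422, -0.2856), (198, 5, 0.5187, -0.287), (219, -27, 0.5088, -0.2876), (232, -4, 0.5025, -0.2879), (273, -3, 0.4816, -0.2891)]
520 [(198, 6, 0.5164, -0.3135), (233, -11, 0.4996, -0.3153), (271, -43, 0.4802, -0.3173)]
```

```bash
python3 -c "
from station import order
print(order.job_done())"
```

```text
the job is handed in; nothing more can be done
None
```

The board is seated under the lip, square with the crate's ends, and the arm is holding it down with about 20 N; I handed the job in at about 23 s, and the system did not report a result.

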